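# Clip a counting chamber into its carrier and load the carrier into the cell imager

## Task

Load the bench cell imager. First clip the blue counting chamber into the aluminium carrier while the carrier lies in its loading stand: nose tilted in under the hood, push against the sprung plunger, let the tail down and let the spring push it back under the dark lip. Then take the loaded carrier by its black handle, lay it on the imager's deck between the rails, slide it gently into the slot until it is fully home and both spring catches have closed behind it, let go, and leave the other things on the counter as they are.

Things in the scene. Friction and masses are not known exactly. Their poses are not given: they have to be found in the camera images.
- chamber: Counting chamber: flat blue block 76 (its x) x 30 (y) x 8 mm high, glass window in the middle, two white filler ports (dia 6.4, 3.5 mm high) on top at x = -25 and 25 mm; 28 to 56 g. Origin: centre of the underside. Both ends are alike: either may be the nose. It lies flat on the counter; grip it across its 30 mm width, between the ports.
- carrier: Aluminium slide carrier, 140 mm long (its x, -70 to 70; +x is the front that enters the imager) x 54 wide x 5 mm thick, corners of radius 8, with seat, hood and handle; 190 to 300 g. Origin: centre of the underside. From x = -12 to 43 it is only 26 mm wide, so fingers can stand beside a chamber in the seat.
- seat (a point): Where the chamber's origin belongs: x 15.5, y 0, z 5 mm in the carrier's frame, on the seat's floor; carrier's axes. Seat: from the rear stop (38 mm behind this point) to the brass plunger (37 mm ahead). Cheeks beside both ends, 9 mm high, rounded and sloped for lead-in, leave 1.5 mm each side. The chamber does not go in flat: hood and lip overhang both ends.
- lip_edge (a point): Front edge, underside, of the dark lip over the rear of the seat: x -19, z 14.2 mm in the carrier's frame; lip 2.5 mm thick, it reaches 3.5 mm over a seated chamber's tail. The tail goes down in front of this edge while the plunger is pressed; once let go the spring pushes it back under the lip.
- hood_edge (a point): Rear edge, underside, of the fixed hood over the front of the seat: x 50.5, z 16 mm in the carrier's frame (11 mm above the seat floor); hood 2.5 mm thick, 44 wide, to x 68. The nose goes under it from behind, tilted nose-down by about 13 degrees (so that the tail passes over the lip), and presses the plunger.
- plunger (a joint): Travel along +x of the carrier's sprung brass plunger under the hood, m: 0 free, about 0.001 with a seated chamber, 0.0075 at its end stop (nose 6.5 mm beyond its seated place). 2.5 N at first, 4.4 N at the end, then rigid. The tail clears the lip when pressed beyond about 0.0045.
- handle (a point): Middle of the carrier's black upright handle at a good gripping height: x -52, y 0, z 36 mm in the carrier's frame. Handle 16 (x) x 22 (y) mm, from z 5 to 48; grip it across y, from above.
- stand: Grey plastic loading stand fixed to the counter, 160 (x) x 80 mm, 6 mm plate with low walls (to z = 13 mm) in which the carrier starts, x along x, underside 6 mm above the counter, with about 1.5 mm play all round; lifts straight out. Origin: centre of the underside. Nothing stands beside the carrier's narrow middle.
- imager: White bench cell imager fixed to the counter, 132 mm wide, 84 high (62 at the front), body x 2 to 150 mm; dark deck before its slot x -84 to 0, 100 wide, top z = 8. Rails along deck and slot, inner faces y = -28.4 and 28.4 (1.4 mm play), sloped tops to z = 14. Slot 26 mm high, end stop inside. Origin: on the counter below the slot's mouth; +x goes into the slot.
- home (a point): Where the carrier's origin is when fully home against the end stop: x 12, y 0, z 8 mm in the imager's frame; imager's axes. The carrier's handle then still stands 32 mm outside the mouth.
- lay_down (a point): Where to lay the carrier's origin on the deck: x -80, y 0, z 8 mm in the imager's frame: its front lies between the rails just before the mouth, its narrow middle between the two catches. Its rear overhangs the deck, so keep hold of it and slide 92 mm along +x to home.
- catches (a point): Midway between the two sprung catches: steel noses of 5 mm radius that stand 3 mm into the channel from both sides, in black housings 7 mm high on the deck; x -56.5 mm in the imager's frame. The carrier's shoulders push them apart on the way in (8 to 14 N in all); they spring in behind its rear corners when it is home.
- catch_left (a joint): Left (+y) catch, m: 0 out, 0.003 pushed back by the carrier's side, about 0.0013 when closed behind the carrier's rear corner.
- catch_right (a joint): Right (-y) catch, same values as the left.
- objective_can: Bystander: black screw can, dia 41 x 66 mm; origin centre of the underside.
- dropper_bottle: Bystander: small brown bottle, dia 33 x 78 mm; origin centre of the underside.
- tally_counter: Bystander: hand tally counter on its foot, 26 x 52 x 60 mm; origin centre of the underside.
- cover_glass_box: Bystander: small white box, 31 x 31 x 18 mm; origin centre of the underside.
- marker_red: Bystander: red marker pen lying, 133 mm long (y); origin centre of the underside.

How it is judged:
On the way:
1. the chamber is clipped into the carrier (flat, under the lip) while the carrier lies in its stand (x of chamber in the frame of carrier between 0.013 and 0.0175 m and y of chamber in the frame of carrier between -0.003 and 0.003 m and z of chamber in the frame of carrier between 0.003 and 0.0065 m and angle between the z axis of chamber and the z axis of carrier, either way round below 0.03 rad and distance between carrier and stand below 0.012 m), for 0.2 s.
At the end, for the whole second after the job is handed in: The chamber lies flat in the carrier's seat under the lip (origin within about 2.5 mm of its seated place along x, 3 mm across, 2 mm in height), the carrier is in the imager within 2 mm of home (x 10 to 14 mm), flat on the deck, both catches have closed behind it (below 2.3 mm), and all is at rest (x of chamber in the frame of carrier between 0.013 and 0.0175 m and y of chamber in the frame of carrier between -0.003 and 0.003 m and z of chamber in the frame of carrier between 0.003 and 0.0065 m and angle between the z axis of chamber and the z axis of carrier, either way round below 0.03 rad and x of carrier in the frame of imager between 0.01 and 0.014 m and y of carrier in the frame of imager between -0.003 and 0.003 m and z of carrier in the frame of imager between 0.006 and 0.0105 m and angle between the z axis of carrier and the z axis of imager, either way round below 0.04 rad and value of joint each of catch_left, catch_right below 0.0023 m and linear speed of each of carrier, chamber below 0.01 m/s); the robot touches nothing.
It fails at once if the carrier or chamber was rammed into the imager (over 60 N) (contact force between any of carrier, chamber and imager above 60 N).
It fails at once if a bystander was shifted by more than 3 cm (distance of any of objective_can, dropper_bottle, tally_counter, cover_glass_box, marker_red from where it was at the start of the episode above 0.03 m).
It also fails if it takes over 48 s, if anything falls off the work surface, if the arm or the gripper's body presses on something with over 40 N, if the wrist force passes 120 N, or if a joint passes its speed limit or range.

## Robot

A 7-joint arm with a two-finger parallel gripper is mounted at the origin on the work surface; the furniture and walls round the work are solid. World frame = base frame: x ahead of the robot, y to its left, z up, the work surface at z = 0. Lengths are in m, angles in rad, forces in N, time in s.
With the tool pointing down it reaches from about 0.4 to 0.85 m from the base axis. Payload 10.4 kg.
Tool frame: the origin (TCP) lies between the finger pads; the fingertips stand 17 mm ahead of it and the grasp point (between the pads) lies 2 mm behind it; z points along the fingers, y is the line along which they close (so a half turn about z gives the same grasp; the last joint's range is limited). The gripper opens to 85 mm and grips with 20 to 120 N. Pads are 22 mm wide; open, the fingers measure 114 mm over their backs; the gripper's body (76 mm by 85 mm) begins 54 mm behind the grasp point. The pads swing forward as they close: fully open they stand 13 mm farther back than shut.
Start: joints at [1.208, 0.332, -0.065, 1.46, 0.022, 1.35, -0.088], TCP at [0.208, -0.589, 0.248] pointing down, gripper open.
Joint ranges: [-2.6, 2.6], [-0.5, 2.12], [-1.47, 1.34], [0.16, 2.42], [-1.27, 4.41], [0.06, 2.06], [-2.6, 2.6]. Speed limits (rad/s): [2.22, 2.22, 2.79, 2.79, 3.14, 3.14, 3.14].

## Interface

Orientations are given as a unit quaternion [x, y, z, w].
In Python, from workcell import readout, imaging, manip gives the robot as it stands. The module is installed in compiled form; this text tells all that it offers.
- The arm moves only by the shell command python3 -m crank 'ROWS' [OPENING] [FORCE]. ROWS is JSON, a list of rows, each a list of 4 numbers: the shift along the tool's x, y, z as a fraction of full scale, then the turn about the tool's z as a fraction of full scale. In form: [[x, y, z, yaw], ...]. A call has 1 to 5 rows; each row is the pose to reach, as a shift and turn from the pose commanded when the call began, along the tool's axes at that moment; what a row does not reach only later rows make up. Full scale, the value 1, is 400 mm for a shift and 60 degrees for a turn. A row lasts 1/12 s, in which the tool goes at most 41.7 mm and 7.16 degrees, less where a joint would pass 70% of its speed; a pose out of reach is approached as far as the arm can. A call with a number of a shift or a turn outside -1 to 1 is refused whole. A call with a gripper value outside its range is refused whole. OPENING is the gripper command: -1 is shut, 1 is fully open, values between are in proportion, set as the call begins (- or left out, the last holds). The fingers move at their own pace and stop on an object; FORCE is the grip in N (left out, the last holds). Time passes only in rows, so rows that repeat a pose let the fingers close. It gives the time, the measured TCP pose, the force, the opening and the grip force at its end, in the units of the state.
- readout.get_obs(): the state, without advancing time (a new reading comes with each control period).
- imaging.camera(name): name is "scene" or "top" or "wrist"; returns a dict with "color" (384x512x3 uint8, red, green, blue), "fx", "fy", "cx", "cy" (pixels), "k1" (the pictures are not rectified: a ray, as slopes to the right and down, at radius r is drawn at 1 + k1 r^2 times it, then the intrinsics apply), "rvec" (rotation vector, rad) and "tvec" (3), from world to camera coordinates, as OpenCV has them. Camera axes: x right, y down, z forward; pixel columns grow to the right and rows downward; lengths in m; the calibration is good to about 2 mm. A picture is of the moment at which its call begins. There is no depth.
- manip.hand_in(): hands the job in; it is judged then, once.
The state is a dict: "clock": time; "joint_pos": joint angles; "joint_velocities": joint speeds; "tau": joint torques, N m; "position": TCP position; "ee_rot": TCP orientation; "ft_force": force on the tool from outside, world axes, zero at the start; "torque": the same for the moment, N m; "grip_width": opening from 0.0 (shut) to 1.0 (fully open); "grasp_force": force on a finger pad.
Only numpy, scipy, OpenCV 4.12 (cv2) and the standard library are available. Lean on these libraries where they do the work, as an engineer would, in place of code of your own. Each camera call takes 0.05 s, during which the arm holds its last target. There are 200 camera calls.

## Working session

There is one attempt and no reset: what is moved stays moved. The work goes in short steps, Python scripts to look and compute and a shell command to move; the robot and the scene stay as the last step left them, time stands still between calls to the robot, and variables do not carry over. Pictures are saved under pics/ and viewed, at most 10 in all, crops included, and the job is handed in when it is done.

```bash
mkdir -p pics; cat > h.py <<'E'
import numpy as np, cv2
from workcell import readout, imaging, manip
from scipy.spatial.transform import Rotation as R
def cam(n,save=None):
    c=imaging.camera(n)
    if save: cv2.imwrite(f'pics/{save}.png',c['color'][:,:,::-1])
    return c
def ray(c,uv):
    uv=np.array(uv,float).reshape(-1,1,2)
    K=np.array([[c['fx'],0,c['cx']],[0,c['fy'],c['cy']],[0,0,1.]])
    d=np.array([c['k1'],0,0,0,0.])
    p=cv2.undistortPoints(uv,K,d).reshape(-1,2)
    Rm=cv2.Rodrigues(np.array(c['rvec'],float))[0]; t=np.array(c['tvec'],float).ravel()
    return -Rm.T@t, np.c_[p,np.ones(len(p))]@Rm
def onplane(c,uv,z):
    o,d=ray(c,uv); return o+d*((z-o[2])/d[:,2])[:,None]
def proj(c,P):
    K=np.array([[c['fx'],0,c['cx']],[0,c['fy'],c['cy']],[0,0,1.]])
    return cv2.projectPoints(np.array(P,float).reshape(-1,3),np.array(c['rvec'],float),np.array(c['tvec'],float),K,np.array([c['k1'],0,0,0,0.]))[0].reshape(-1,2)
E
python3 - <<'E'
from h import *
np.set_printoptions(precision=4,suppress=True)
print(readout.get_obs())
ims=[]
for n in ("scene","top","wrist"):
    c=cam(n,n+'0'); o,d=ray(c,[[256,192]]); print(n,c['fx'],c['k1'],o,d)
    np.save(n+'0.npy',c,allow_pickle=True)
E
```

```text
{'clock': 0.0, 'joint_pos': array([ 1.2084,  0.3328, -0.0647,  1.461 ,  0.0216,  1.3499, -0.0885]), 'joint_velocities': array([ 0.0011,  0.0004, -0.0003,  0.0019, -0.    ,  0.0011,  0.0011]), 'tau': array([  0.0003, -62.5454,   0.049 , -39.1591,   0.0162,   0.0101,
         0.    ]), 'position': array([ 0.2082, -0.5889,  0.2475]), 'ee_rot': array([ 0.9856,  0.1691, -0.0001, -0.0007]), 'ft_force': array([ 1.1452, -0.4329, -0.5431]), 'torque': array([ 0.0008, -0.0141,  0.0535]), 'grasp_force': 0.0, 'grip_width': 0.9993029321383048}
scene 367.81069211712565 -0.02225993436179582 [-0.0149  0.2221  0.8003] [[ 0.5612 -0.2688 -0.7829]]
top 422.26823239076526 0.04752976130479072 [ 0.4686 -0.0552  1.2501] [[ 0.0434  0.0096 -0.9992]]
wrist 287.37043335265054 0.002236422688754017 [ 0.2812 -0.5635  0.3736] [[-0.2909 -0.0999 -0.9515]]
```

View pics/top0.png

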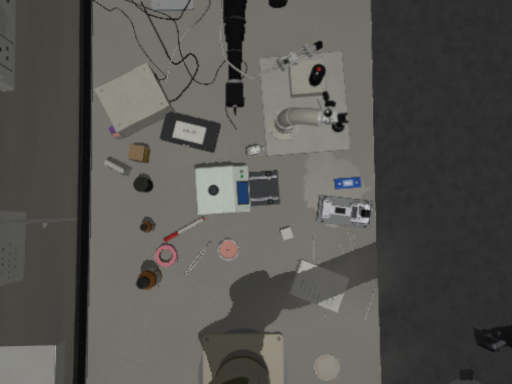

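View pics/scene0.png

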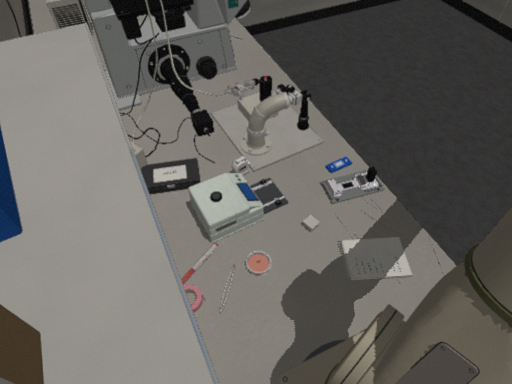

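```bash
python3 - <<'E'
from h import *
np.set_printoptions(precision=4,suppress=True)
c=np.load('top0.npy',allow_pickle=True).item(); im=c['color']
cv2.imwrite('pics/topz.png',cv2.resize(im[140:240,190:380,::-1],None,fx=4.2,fy=4.2,interpolation=cv2.INTER_CUBIC))
hsv=cv2.cvtColor(im,cv2.COLOR_RGB2HSV)
m=((hsv[...,0]>100)&(hsv[...,0]<125)&(hsv[...,1]>120)&(hsv[...,2]>60)).astype(np.uint8); m[:, :300]=0
m=cv2.morphologyEx(m,cv2.MORPH_CLOSE,np.ones((9,9)))
cs=max(cv2.findContours(m,0,2)[0],key=cv2.contourArea)
P=onplane(c,cs.reshape(-1,2),0.008)[:,:2]
print(cv2.minAreaRect(cs),cv2.minAreaRect((P*1000).astype(np.float32)))
E
```

```text
((347.35791015625, 182.51016235351562), (9.47585678100586, 25.29270362854004), 85.91438293457031) ((547.531494140625, -311.6607666015625), (27.863971710205078, 74.0050048828125), 3.475659132003784)
```

View pics/topz.png

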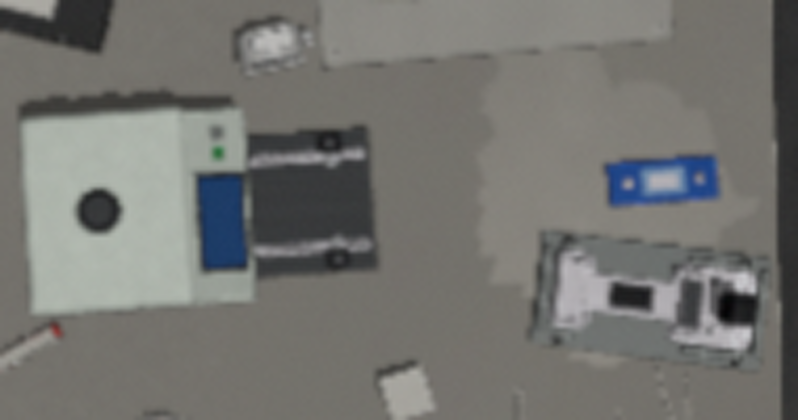

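```bash
cat > goal.py <<'E'
# goal.py x y z [yaw_deg of tool x in world]: rows' numbers from measured pose
from h import *; import sys
s=readout.get_obs(); p=s['position']; Rm=R.from_quat(s['ee_rot']).as_matrix()
a=[float(v) for v in sys.argv[1:]]
yaw=np.degrees(np.arctan2(Rm[1,0],Rm[0,0]))
d=Rm.T@(np.array(a[:3])-p)/0.4
print('t %.2f'%s['clock'],'pos',p.round(4),'yaw %.2f'%yaw,'F',s['ft_force'].round(1),'gw %.3f'%s['grip_width'],'gf %.1f'%s['grasp_force'])
print('rows',d.round(4), 'turn',round(-((a[3]-yaw+180)%360-180)/60,4) if len(a)>3 else '')
E
python3 -m crank '[[0.97,-0.485,0.22,-0.6],[0.97,-0.485,0.22,-0.6],[0.97,-0.485,0.22,-0.6],[0.97,-0.485,0.22,-0.6],[0.97,-0.485,0.22,-0.6]]' 1 20; python3 goal.py 0.53 -0.27 0.16 92
```

```text
clock: 0.57
position: [0.351, -0.4406, 0.2065]
ee_rot: [0.884, 0.467, -0.0, 0.0]
ft_force: [0.9, -1.0, 0.2]
grip_width: 1.0
grasp_force: 0.0
t 0.57 pos [ 0.351  -0.4406  0.2065] yaw 55.63 F [ 0.9 -1.   0.2] gw 1.000 gf 0.0
rows [0.6047 0.1285 0.1161] turn -0.6062
```

```bash
python3 -m crank '[[0.6,0.13,0.116,-0.6],[0.6,0.13,0.116,-0.6],[0.6,0.13,0.116,-0.6],[0.6,0.13,0.116,-0.6],[0.6,0.13,0.116,-0.6]]' >/dev/null;  python3 goal.py 0.53 -0.27 0.16 92
```

```text
t 0.98 pos [ 0.5007 -0.301   0.1679] yaw 91.43 F [ 0.6 -0.2  0. ] gw 1.002 gf 0.0
rows [0.0757 0.0752 0.0197] turn -0.0096
```

```bash
python3 -m crank '[[0.076,0.075,0.02,0],[0.076,0.075,0.02,0],[0.076,0.075,0.02,0]]' >/dev/null;  python3 goal.py 0.53 -0.27 0.16 92; python3 - <<'E'
from h import *
c=cam('wrist','w1'); np.save('w1.npy',c,allow_pickle=True)
cv2.imwrite('pics/w1z.png',cv2.resize(c['color'][:,:,::-1],None,fx=1.56,fy=1.56,interpolation=cv2.INTER_CUBIC))
E
```

```text
t 1.23 pos [ 0.5306 -0.2682  0.1593] yaw 91.39 F [-0.8 -0.9 -0.1] gw 1.002 gf 0.0
rows [-0.0045 -0.0016 -0.0017] turn -0.0101
```

View pics/w1z.png

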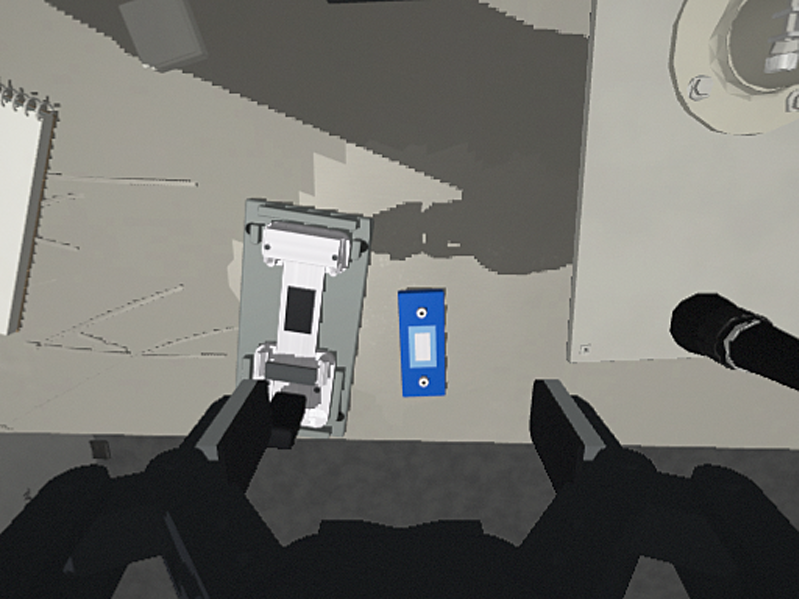

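```bash
python3 - <<'E'
from h import *
np.set_printoptions(precision=4,suppress=True)
c=np.load('w1.npy',allow_pickle=True).item(); im=c['color']
cv2.imwrite('pics/w1c.png',cv2.resize(im[122:282,145:285,::-1],None,fx=3.7,fy=3.7,interpolation=cv2.INTER_CUBIC))
hsv=cv2.cvtColor(im,cv2.COLOR_RGB2HSV)
m=((hsv[...,0]>95)&(hsv[...,0]<125)&(hsv[...,1]>100)).astype(np.uint8); m[:, :235]=0; m[:,300:]=0
m=cv2.morphologyEx(m,cv2.MORPH_CLOSE,np.ones((9,9)))
cs=max(cv2.findContours(m,0,2)[0],key=cv2.contourArea)
P=onplane(c,cs.reshape(-1,2),0.008)[:,:2]
print(cv2.minAreaRect(cs),cv2.minAreaRect((P*1000).astype(np.float32)))
# ports: bright pixels inside blue
g=((im.min(2)>150)&(cv2.erode(m,np.ones((5,5)))>0)).astype(np.uint8)
n,l,st,ce=cv2.connectedComponentsWithStats(g)
for i in range(1,n): print(st[i,4],ce[i],onplane(c,ce[i],0.0115))
E
```

```text
((269.9819030761719, 219.44859313964844), (68.74842071533203, 29.15084457397461), 89.01223754882812) ((545.9775390625, -311.2503967285156), (29.73216438293457, 77.50643920898438), 3.9741127490997314)
24 [269.5417 200.3333] [[ 0.5441 -0.2875  0.0115]]
3 [262. 211.] [[ 0.5368 -0.2992  0.0115]]
1 [263. 234.] [[ 0.5386 -0.3251  0.0115]]
22 [271.3182 244.5   ] [[ 0.5478 -0.3371  0.0115]]
```

View pics/w1c.png

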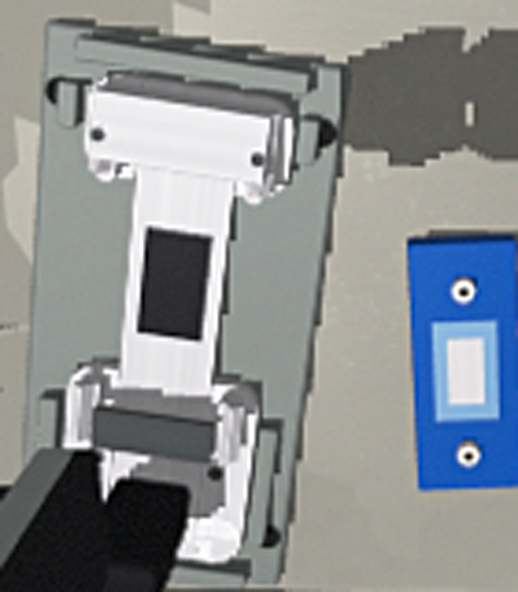

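```bash
python3 - <<'E'
from h import *
np.set_printoptions(precision=4,suppress=True)
c=np.load('w1.npy',allow_pickle=True).item()
def f(u,v,z): return onplane(c,[145+u/3.7-.37,122+v/3.7-.37],z)[0]
for n,a in dict(neckF=(184,176,.011),neckR=(167,392,.011),neckFl=(135,168,.011),neckFr=(233,185,.011),win=(174,284,.011),wF=(179,233,.011),wR=(169,336,.011),screws=(177,147,.0245),s1=(97,134,.0245),s2=(257,160,.0245),hoodR=(178,166,.0245),lipF=(157,413.5,.0227),lipFl=(96,403,.0227),lipFr=(218,424,.0227),standL=(50,20,.013),standR=(345,65,.013)).items(): print(n,f(*a))
# refine neck edges by brightness rows
g=cv2.cvtColor(c['color'],cv2.COLOR_RGB2GRAY).astype(float)
L=[];Rr=[]
for v in range(172,226,2):
    row=g[v,170:215]; d=np.diff(row); i=d[:22].argmax(); j=22+d[22:].argmin()
    L.append(onplane(c,[170+i+.5,v],.011)[0,:2]);Rr.append(onplane(c,[170+j+.5,v],.011)[0,:2])
for A in (L,Rr):
    A=np.array(A); p=np.polyfit(A[:,1],A[:,0],1); r=A[:,0]-np.polyval(p,A[:,1]); k=abs(r)<.002; p=np.polyfit(A[k,1],A[k,0],1); print(p,np.polyval(p,-.31),k.sum())
E
```

```text
neckF [ 0.4693 -0.2572  0.011 ]
neckR [ 0.462  -0.3198  0.011 ]
neckFl [ 0.4565 -0.2553  0.011 ]
neckFr [ 0.4822 -0.2593  0.011 ]
win [ 0.4654 -0.2875  0.011 ]
wF [ 0.4673 -0.2729  0.011 ]
wR [ 0.4633 -0.3028  0.011 ]
screws [ 0.4708 -0.2466  0.0245]
s1 [ 0.4511 -0.2438  0.0245]
s2 [ 0.4907 -0.2494  0.0245]
hoodR [ 0.4709 -0.2514  0.0245]
lipF [ 0.4618 -0.3208  0.0227]
lipFl [ 0.4455 -0.3181  0.0227]
lipFr [ 0.4783 -0.3235  0.0227]
standL [ 0.4378 -0.2173  0.013 ]
standR [ 0.5119 -0.2267  0.013 ]
[0.1432 0.4936] 0.4492089121368991 26
[0.1379 0.5181] 0.4753353145156694 27
```

```bash
python3 goal.py 0.546 -0.3123 0.06 94.3; python3 -m crank '[[-0.111,0.036,0.12,-0.0485],[-0.111,0.036,0.248,-0.0485],[-0.111,0.036,0.248,-0.0485],[-0.111,0.036,0.248,-0.0485],[-0.111,0.036,0.248,-0.0485]]' 0.035 20 >/dev/null;  python3 goal.py 0.546 -0.3123 0.0185 94.3
```

```text
t 1.28 pos [ 0.5293 -0.2707  0.1596] yaw 91.19 F [-0.4 -0.8  0.5] gw 0.998 gf 0.0
rows [-0.105   0.0398  0.249 ] turn -0.0519
t 1.70 pos [ 0.5425 -0.3168  0.0601] yaw 93.85 F [ 0.5 -0.2  1.6] gw 0.516 gf 0.0
rows [0.0104 0.0097 0.1041] turn -0.0075
```

```bash
python3 -m crank '[[0,0,0,0]]';python3 goal.py 0.546 -0.3123 0.0185 94.3;  python3 -m crank '[[0,0,0,0]]' >/dev/null;python3 goal.py 0.546 -0.3123 0.0185 94.3
```

```text
clock: 1.78
position: [0.5448, -0.3164, 0.063]
ee_rot: [0.682, 0.731, 0.0, 0.001]
ft_force: [0.3, 0.1, 0.0]
grip_width: 0.517
grasp_force: 0.0
t 1.78 pos [ 0.5448 -0.3164  0.063 ] yaw 93.95 F [0.3 0.1 0. ] gw 0.517 gf 0.0
rows [0.01   0.0035 0.1113] turn -0.0059
t 1.87 pos [ 0.5455 -0.3162  0.0638] yaw 93.99 F [ 0.5 -1.   0.4] gw 0.518 gf 0.0
rows [0.0098 0.0017 0.1132] turn -0.0051
```

```bash
python3 -m crank '[[0.0098,0.002,0.04,-0.005],[0.0098,0.002,0.08,-0.005],[0.0098,0.002,0.105,-0.005],[0.0098,0.002,0.113,-0.005],[0.0098,0.002,0.113,-0.005]]';python3 goal.py 0.546 -0.3123 0.0185 94.3
```

```text
clock: 2.28
position: [0.5449, -0.3118, 0.0161]
ee_rot: [0.68, 0.733, -0.0, 0.0]
ft_force: [0.5, -0.3, -0.2]
grip_width: 0.515
grasp_force: 0.0
t 2.28 pos [ 0.5449 -0.3118  0.0161] yaw 94.30 F [ 0.5 -0.3 -0.2] gw 0.515 gf 0.0
rows [-0.0016  0.0028 -0.0059] turn 0.0001
```

```bash
python3 -m crank '[[0,0,0,0],[0,0,0,0]]'>/dev/null;python3 goal.py 0.546 -0.3123 0.0185 94.3
```

```text
t 2.45 pos [ 0.5455 -0.3122  0.0171] yaw 94.29 F [ 0.1 -0.1  0. ] gw 0.520 gf 0.0
rows [-0.0005  0.0012 -0.0036] turn -0.0002
```

Close with a small lift (1.2 mm) to keep tips off the counter.

```bash
python3 -m crank '[[0,0.001,-0.003,0],[0,0.001,-0.003,0],[0,0.001,-0.003,0],[0,0.001,-0.003,0],[0,0.001,-0.003,0]]' -0.5 20;python3 -m crank '[[0,0,0,0],[0,0,0,0]]'; python3 goal.py 0.546 -0.3123 0.0185 94.3
```

```text
clock: 2.87
position: [0.5458, -0.3121, 0.0181]
ee_rot: [0.68, 0.733, 0.0, 0.001]
ft_force: [-1.3, 1.4, 5.9]
grip_width: 0.34
grasp_force: 21.9
clock: 3.03
position: [0.5459, -0.3121, 0.0182]
ee_rot: [0.68, 0.733, 0.0, 0.001]
ft_force: [-1.2, -0.2, 6.4]
grip_width: 0.344
grasp_force: 21.9
t 3.03 pos [ 0.5459 -0.3121  0.0182] yaw 94.30 F [-1.2 -0.2  6.4] gw 0.344 gf 21.9
rows [-0.0006  0.0003 -0.0008] turn -0.0001
```

```bash
python3 -m crank '[[0,0,-0.05,0],[0,0,-0.13,0],[0,0,-0.2,0],[0,0,-0.2,0],[0,0,-0.2,0]]';python3 goal.py 0.46485 -0.2928 0.07 82
```

```text
clock: 3.45
position: [0.5463, -0.3123, 0.099]
ee_rot: [0.68, 0.733, 0.0, 0.002]
ft_force: [-0.2, -0.2, -1.2]
grip_width: 0.342
grasp_force: 21.2
t 3.45 pos [ 0.5463 -0.3123  0.099 ] yaw 94.29 F [-0.2 -0.2 -1.2] gw 0.342 gf 21.2
rows [ 0.0639 -0.1996  0.0719] turn 0.2049
```

```bash
python3 -m crank '[[0.064,-0.2,0.01,0.205],[0.064,-0.2,0.01,0.205],[0.064,-0.2,0.01,0.205],[0.064,-0.2,0.01,0.205],[0.064,-0.2,0.01,0.205]]' >/dev/null; python3 -m crank '[[0,0,0,0],[0,0,0,0]]'; python3 goal.py 0.46485 -0.2928 0.07 82; python3 - <<'E'
from h import *
np.set_printoptions(precision=4,suppress=True)
s=readout.get_obs()
c=cam('wrist','w2'); np.save('w2.npy',c,allow_pickle=True); im=c['color']
Rm=R.from_quat(s['ee_rot']).as_matrix(); p=s['position']
hsv=cv2.cvtColor(im,cv2.COLOR_RGB2HSV)
m=((hsv[...,0]>95)&(hsv[...,0]<125)&(hsv[...,1]>100)).astype(np.uint8)
m=cv2.morphologyEx(m,cv2.MORPH_CLOSE,np.ones((15,15)))
cs=max(cv2.findContours(m,0,2)[0],key=cv2.contourArea); print(cv2.boundingRect(cs))
zt=p[2]-.0182
P=onplane(c,cs.reshape(-1,2),zt+.008); T=(P-p)@Rm; print(cv2.minAreaRect((T[:,:2]*1000).astype(np.float32)))
mm=np.zeros_like(m); cv2.drawContours(mm,[cs],-1,1,-1)
g=((im.min(2)>130)&(mm>0)).astype(np.uint8)
n,l,st,ce=cv2.connectedComponentsWithStats(g)
for i in range(1,n):
    if st[i,4]>12: print(st[i,4],ce[i],(onplane(c,ce[i],zt+.0115)-p)@Rm)
cv2.imwrite('pics/w2z.png',cv2.resize(im[:,:,::-1],None,fx=1.56,fy=1.56,interpolation=cv2.INTER_CUBIC))
E
```

```text
clock: 4.03
position: [0.4647, -0.2923, 0.0931]
ee_rot: [0.754, 0.656, 0.0, 0.0]
ft_force: [-0.3, -0.5, -0.7]
grip_width: 0.342
grasp_force: 21.2
t 4.03 pos [ 0.4647 -0.2923  0.0931] yaw 82.05 F [-0.3 -0.5 -0.7] gw 0.342 gf 21.2
rows [-0.0012  0.0005  0.0577] turn 0.0008
(223, 180, 67, 132)
((0.5645523071289062, -0.15456008911132812), (77.8661117553711, 37.593936920166016), 0.013442831113934517)
103 [256.2233 209.1165] [[ 0.0255 -0.0001  0.0067]]
1651 [256.2235 251.2259] [[ 0.0021 -0.0001  0.0067]]
95 [256.0526 294.4105] [[-0.0244 -0.0002  0.0067]]
21 [285.0952 298.381 ] [[-0.027   0.0157  0.0067]]
```

View pics/w2z.png

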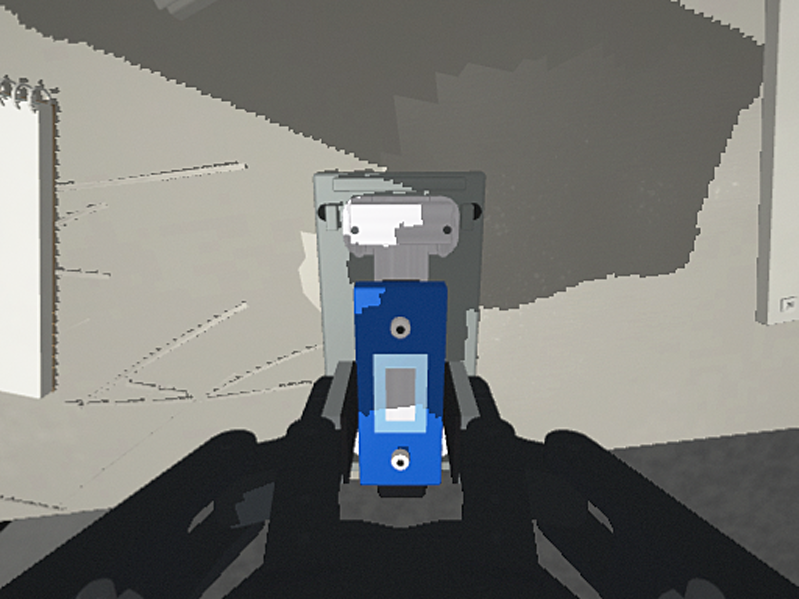

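```bash
python3 - <<'E'
from h import *
np.set_printoptions(precision=4,suppress=True)
c=np.load('w2.npy',allow_pickle=True).item(); s=readout.get_obs()
Rm=R.from_quat(s['ee_rot']).as_matrix(); p=s['position']
for u,v in [(355,230),(447,230),(401,249)]:
    P=onplane(c,[u/1.56-.2,v/1.56-.2],.0245); print(P,(P-p)@Rm)
for u,v in [(374,265),(428,265)]: 
    P=onplane(c,[u/1.56-.2,v/1.56-.2],.011); print(P,(P-p)@Rm)
E
```

```text
[[ 0.4516 -0.2436  0.0245]] [[ 0.0463 -0.0196  0.0685]]
[[ 0.4912 -0.2492  0.0245]] [[0.0463 0.0204 0.0686]]
[[ 0.4703 -0.2547  0.0245]] [[0.0379 0.0004 0.0686]]
[[ 0.4561 -0.2633  0.011 ]] [[ 0.0275 -0.0125  0.0821]]
[[ 0.4816 -0.2668  0.011 ]] [[0.0275 0.0132 0.0821]]
```

```bash
python3 -m crank '[[-0.0015,0.0015,0.05,0.001],[-0.0015,0.0015,0.1,0.001],[-0.0015,0.0015,0.12,0.001],[-0.0015,0.0015,0.12,0.001],[-0.0015,0.0015,0.12,0.001]]'; python3 -m crank '[[0,0,0,0],[0,0,0,0]]' >/dev/null; python3 goal.py 0.4649 -0.2930 0.0362 82
```

```text
clock: 4.5
position: [0.4644, -0.2928, 0.0451]
ee_rot: [0.755, 0.656, 0.0, -0.0]
ft_force: [-0.5, 0.2, -0.1]
grip_width: 0.344
grasp_force: 21.2
t 4.67 pos [ 0.4648 -0.2932  0.0461] yaw 81.94 F [ 0.7  0.5 -0.7] gw 0.344 gf 21.2
rows [0.0006 0.0001 0.0249] turn -0.001
```

Now lower slowly with the tail on the lip to induce the tilt.

```bash
python3 -m crank '[[0,0,0.006,0],[0,0,0.012,0],[0,0,0.015,0],[0,0,0.015,0]]'; python3 -m crank '[[0,0,0.003,0],[0,0,0.006,0],[0,0,0.01,0],[0,0,0.01,0],[0,0,0.01,0]]'; python3 goal.py 0.4649 -0.2930 0.0362 82
```

```text
clock: 5.0
position: [0.4645, -0.2929, 0.0394]
ee_rot: [0.755, 0.656, 0.0, 0.0]
ft_force: [-0.5, 0.5, 5.2]
grip_width: 0.348
grasp_force: 21.9
clock: 5.42
position: [0.4646, -0.2925, 0.0354]
ee_rot: [0.755, 0.656, 0.0, 0.0]
ft_force: [0.8, 3.1, 4.6]
grip_width: 0.349
grasp_force: 22.8
t 5.42 pos [ 0.4646 -0.2925  0.0354] yaw 81.97 F [0.8 3.1 4.6] gw 0.349 gf 22.8
rows [-0.0012  0.001  -0.002 ] turn -0.0005
```

```bash
cat > tilt.py <<'E'
from h import *; import sys
from scipy.optimize import least_squares
s=readout.get_obs(); c=cam('wrist',sys.argv[1]); im=c['color']
Rm=R.from_quat(s['ee_rot']).as_matrix(); p=s['position']
hsv=cv2.cvtColor(im,cv2.COLOR_RGB2HSV)
m=((hsv[...,0]>95)&(hsv[...,0]<125)&(hsv[...,1]>100)).astype(np.uint8)
m=cv2.morphologyEx(m,cv2.MORPH_CLOSE,np.ones((15,15)))
cs=max(cv2.findContours(m,0,2)[0],key=cv2.contourArea)
print('bbox',cv2.boundingRect(cs))
mm=np.zeros_like(m); cv2.drawContours(mm,[cs],-1,1,-1)
g=((im.min(2)>120)&(mm>0)&(hsv[...,1]<70)).astype(np.uint8); g[:,:240]=0; g[:,275:]=0
n,l,st,ce=cv2.connectedComponentsWithStats(g)
q=sorted([tuple(ce[i])+(st[i,4],) for i in range(1,n) if 30<st[i,4]<300],key=lambda a:a[1]); print(np.round(q,1))
uv=np.array([q[0][:2],q[-1][:2]])
def pts(a):  # a: x mm, z mm (bottom centre below TCP), tilt deg nose-down
    t=np.radians(a[2]); P=[]
    for X in (25,-25):
        X,Z=X/1e3,.0115
        P.append([a[0]/1e3+X*np.cos(t)-Z*np.sin(t), 0, a[1]/1e3+X*np.sin(t)-Z*np.cos(t)])
    return p+np.array(P)@Rm.T
r=least_squares(lambda a:np.r_[(proj(c,pts(a))-uv)[:,1],(a[1]-float(sys.argv[2]))*.05],[0,18,5])
print('x,z,tilt',r.x.round(2),'cost',r.cost)
E
python3 tilt.py w3 18.2
```

```text
bbox (215, 180, 83, 154)
[[256.2 207.1 102. ]
 [256.2 298.5 114. ]]
x,z,tilt [ 2.1  18.2   8.48] cost 2.0194839173657902e-27
```

```bash
sed -i 's/-Z\*np.sin(t), 0/+Z*np.sin(t), 0/' tilt.py; python3 -m crank '[[0,0,0.002,0],[0,0,0.004,0],[0,0,0.005,0],[0,0,0.005,0]]';  python3 tilt.py w4 18.2; python3 goal.py 0.4649 -0.2930 0.0362 82
```

```text
clock: 5.8
position: [0.4647, -0.2925, 0.0344]
ee_rot: [0.755, 0.656, 0.0, 0.0]
ft_force: [-4.9, 5.3, 18.2]
grip_width: 0.345
grasp_force: 24.3
bbox (218, 180, 80, 156)
[[256.2 206.7  94. ]
 [256.2 299.1 115. ]]
x,z,tilt [-1.65 18.2  10.17] cost 1.5529831324542927e-24
t 5.85 pos [ 0.4646 -0.2925  0.0344] yaw 81.96 F [-3.6  5.4 17.8] gw 0.343 gf 24.3
rows [-0.0011  0.0009 -0.0046] turn -0.0006
```

```bash
python3 -m crank '[[0,0,-0.003,0],[0,0,-0.006,0],[0,0,-0.006,0],[0,0,-0.006,0]]';  python3 -m crank '[[0.003,0,0,0],[0.007,0,0,0],[0.011,0,0,0],[0.014,0,0,0],[0.014,0,0,0]]'; python3 goal.py 0.4649 -0.2930 0.0362 82
```

```text
clock: 6.18
position: [0.4638, -0.2931, 0.0352]
ee_rot: [0.755, 0.656, -0.0, -0.0]
ft_force: [-0.7, 0.1, -0.0]
grip_width: 0.343
grasp_force: 22.6
clock: 6.6
position: [0.4648, -0.287, 0.0353]
ee_rot: [0.755, 0.656, -0.0, -0.0]
ft_force: [-0.1, -1.0, -0.7]
grip_width: 0.345
grasp_force: 22.4
t 6.60 pos [ 0.4648 -0.287   0.0353] yaw 81.96 F [-0.1 -1.  -0.7] gw 0.345 gf 22.4
rows [-0.0148  0.0023 -0.0023] turn -0.0006
```

```bash
python3 -m crank '[[0.003,0,0,0],[0.006,0,0,0],[0.009,0,0,0],[0.009,0,0,0]]';  python3 -m crank '[[0.002,0,0,0],[0.005,0,0,0],[0.008,0,0,0],[0.008,0,0,0],[0.008,0,0,0]]'; python3 tilt.py w5 18.2; python3 goal.py 0.4649 -0.2930 0.0362 82
```

```text
clock: 6.93
position: [0.4653, -0.2839, 0.0355]
ee_rot: [0.755, 0.656, -0.0, 0.0]
ft_force: [-0.3, -2.5, -1.9]
grip_width: 0.344
grasp_force: 22.4
clock: 7.35
position: [0.4658, -0.2807, 0.0355]
ee_rot: [0.755, 0.656, -0.0, 0.0]
ft_force: [0.3, -3.5, -0.5]
grip_width: 0.342
grasp_force: 22.4
bbox (215, 196, 83, 141)
[[256.2 207.3 101. ]
 [256.  298.9 117. ]
 [269.  327.1  34. ]]
x,z,tilt [ 3.43 -7.31 30.26] cost 0.816958940001351
t 7.40 pos [ 0.4657 -0.2807  0.0354] yaw 81.94 F [-0.4 -2.3 -0.7] gw 0.341 gf 22.4
rows [-0.0307  0.0022 -0.002 ] turn -0.001
```

```bash
python3 -m crank '[[0.002,0,0,0],[0.004,0,0,0],[0.004,0,0,0],[0.004,0,0,0]]';  python3 -m crank '[[0.0015,0,0,0],[0.003,0,0,0],[0.003,0,0,0],[0.003,0,0,0]]';python3 -m crank '[[0,0,0,0]]' | grep force; python3 goal.py 0.4649 -0.2930 0.0362 82
```

```text
clock: 7.73
position: [0.466, -0.2791, 0.0354]
ee_rot: [0.755, 0.656, -0.0, 0.0]
ft_force: [-0.4, -3.8, -0.5]
grip_width: 0.343
grasp_force: 22.4
clock: 8.07
position: [0.4662, -0.2779, 0.0354]
ee_rot: [0.755, 0.656, -0.0, 0.0]
ft_force: [-1.8, -3.7, -1.0]
grip_width: 0.34
grasp_force: 22.4
ft_force: [-0.1, -3.4, -0.4]
grasp_force: 22.4
t 8.15 pos [ 0.4662 -0.2779  0.0354] yaw 81.94 F [-0.1 -3.4 -0.4] gw 0.340 gf 22.4
rows [-0.0379  0.0021 -0.0019] turn -0.001
```

```bash
python3 -m crank '[[0.0015,0,0,0],[0.003,0,0,0],[0.003,0,0,0],[0.003,0,0,0]]' | grep -E "pos|ft";python3 -m crank '[[0.0015,0,0,0],[0.003,0,0,0],[0.003,0,0,0],[0.003,0,0,0]]' | grep -E "pos|ft"; python3 - <<'E'
from h import *
c=cam('wrist','w6'); np.save('w6.npy',c,allow_pickle=True)
cv2.imwrite('pics/w6z.png',cv2.resize(c['color'][110:300,190:330,::-1],None,fx=3,fy=3,interpolation=cv2.INTER_CUBIC))
E
```

```text
position: [0.4662, -0.2773, 0.0355]
ft_force: [-0.3, -7.2, -1.3]
position: [0.4663, -0.2771, 0.0356]
ft_force: [-1.1, -9.3, -2.6]
```

View pics/w6z.png

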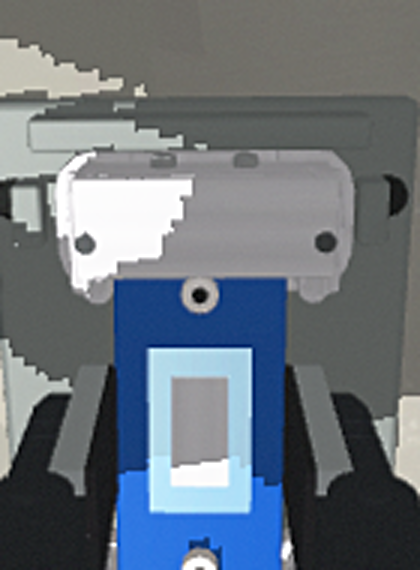

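```bash
python3 -m crank '[[-0.001,0,0.003,0],[-0.001,0,0.006,0],[-0.001,0,0.009,0],[-0.001,0,0.009,0]]' | grep -E "pos|ft";python3 -m crank '[[0,0,0.003,0],[0,0,0.006,0],[0,0,0.006,0]]' | grep -E "pos|ft"; python3 tilt.py w7 18
```

```text
position: [0.4667, -0.2772, 0.0325]
ft_force: [-1.8, -7.5, 4.9]
position: [0.4668, -0.2769, 0.0301]
ft_force: [-2.0, -6.9, 4.5]
bbox (216, 207, 82, 114)
[[256.1 211.6  96. ]
 [256.2 298.9 116. ]]
x,z,tilt [-1.79 18.    2.93] cost 5.66660421133924e-19
```

```bash
python3 -m crank '[[0,0,0.003,0],[0,0,0.005,0],[0,0,0.005,0]]' | grep -E "pos|ft";python3 -m crank '[[0,0,0.002,0],[0,0,0.004,0],[0,0,0.004,0]]' | grep -E "pos|ft"; python3 tilt.py w8 18
```

```text
position: [0.4669, -0.2768, 0.0281]
ft_force: [-0.9, -6.3, 3.9]
position: [0.4669, -0.2767, 0.0272]
ft_force: [-6.0, -4.3, 12.3]
bbox (226, 209, 72, 112)
[[255.9 214.5  98. ]
 [251.  240.1 187. ]
 [256.3 298.8 114. ]]
x,z,tilt [-2.2  18.   -0.25] cost 1.3878297376921184e-23
```

```bash
python3 -m crank '[[-0.003,0,-0.001,0],[-0.006,0,-0.001,0],[-0.01,0,-0.001,0],[-0.014,0,-0.001,0],[-0.014,0,-0.001,0]]' | grep -E "pos|ft"; python3 -m crank '[[0,0,0,0],[0,0,0,0],[0,0,0,0],[0,0,0,0]]' 0.0 | grep -E "pos|ft|wid|clock"; python3 tilt.py w9 16.2
```

```text
position: [0.4667, -0.2804, 0.0272]
ft_force: [-1.8, 1.7, 10.3]
clock: 10.8
position: [0.4657, -0.2809, 0.026]
ft_force: [-0.3, -0.9, -1.0]
grip_width: 0.504
bbox (228, 203, 72, 116)
[[257.7 219.4 112. ]
 [250.8 243.8 175. ]
 [258.  304.2 117. ]]
x,z,tilt [-4.2  16.2   0.15] cost 1.9818811268244392e-23
```

```bash
python3 -m crank '[[0,0,-0.08,0],[0,0,-0.16,0],[-0.09,-0.002,-0.22,0],[-0.1,-0.002,-0.22,0],[-0.1,-0.002,-0.22,0]]' | grep -E "pos|ft"; python3 -m crank '[[-0.08,0,0,0],[-0.08,0,0,0],[-0.08,0,0,0]]' | grep -E "pos|ft"; python3 goal.py 0.4564 -0.3532 0.115 82; python3 - <<'E'
from h import *
c=cam('wrist','w10'); np.save('w10.npy',c,allow_pickle=True)
cv2.imwrite('pics/w10z.png',cv2.resize(c['color'][60:360,150:360,::-1],None,fx=2,fy=2,interpolation=cv2.INTER_CUBIC))
E
```

```text
position: [0.4591, -0.3239, 0.1158]
ft_force: [-0.3, 0.5, 0.6]
position: [0.454, -0.3529, 0.1131]
ft_force: [0.8, -0.5, 0.2]
t 11.52 pos [ 0.454  -0.3529  0.1131] yaw 81.83 F [ 0.8 -0.5  0.2] gw 0.500 gf 0.0
rows [ 0.0002  0.0061 -0.0048] turn -0.0028
```

View pics/w10z.png

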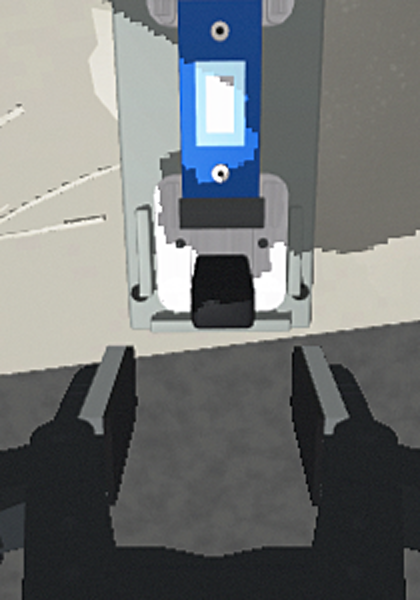

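```bash
python3 - <<'E'
from h import *
np.set_printoptions(precision=4,suppress=True)
c=np.load('w10.npy',allow_pickle=True).item(); s=readout.get_obs()
Rm=R.from_quat(s['ee_rot']).as_matrix(); p=s['position']
for n,u,v,z in [('pF',220,30,.0225),('pR',221,174,.0225),('lip',222,199,.0227),('screws',222,243,.0227),('h_fr_top',222,255,.054),('hl',192,275,.054),('hr',255,275,.054),('h_rear?',222,310,.054)]:
    P=onplane(c,[150+u/2-.25,60+v/2-.25],z); print(n,P,(P-p)@Rm)
E
```

```text
pF [[ 0.4694 -0.2604  0.0225]] [[0.0923 0.002  0.0908]]
pR [[ 0.4628 -0.3105  0.0225]] [[0.0418 0.0025 0.0907]]
lip [[ 0.4618 -0.32    0.0227]] [[0.0323 0.0029 0.0905]]
screws [[ 0.4594 -0.3372  0.0227]] [[0.0149 0.0029 0.0905]]
h_fr_top [[ 0.4597 -0.3326  0.054 ]] [[0.0195 0.0025 0.0592]]
hl [[ 0.4486 -0.3382  0.054 ]] [[ 0.0124 -0.0077  0.0592]]
hr [[ 0.4698 -0.3413  0.054 ]] [[0.0124 0.0138 0.0592]]
h_rear? [[ 0.4569 -0.3524  0.054 ]] [[-0.0004  0.0026  0.0592]]
```

```bash
python3 -m crank '[[-0.002,0.0072,0.05,-0.008],[-0.002,0.0072,0.12,-0.008],[-0.002,0.0072,0.17,-0.008],[-0.002,0.0072,0.183,-0.008],[-0.002,0.0072,0.183,-0.008]]' | grep -E "pos|ft"; python3 -m crank '[[0,0,0,0],[0,0,0,0]]' | grep -E "pos|ft"; python3 -m crank '[[0,0,0,0],[0,0,0,0],[0,0,0,0],[0,0,0,0],[0,0,0,0]]' -1 80; python3 goal.py 0.4564 -0.3532 0.09 82.3
```

```text
position: [0.4569, -0.3517, 0.0393]
ft_force: [0.3, 0.1, 0.0]
position: [0.4585, -0.3538, 0.0425]
ft_force: [-0.4, 0.1, 1.0]
clock: 12.57
position: [0.4579, -0.3541, 0.0424]
ee_rot: [0.752, 0.659, -0.0, 0.001]
ft_force: [-1.9, 1.4, 7.5]
grip_width: 0.243
grasp_force: 78.7
t 12.57 pos [ 0.4579 -0.3541  0.0424] yaw 82.41 F [-1.9  1.4  7.5] gw 0.243 gf 78.7
rows [ 0.0016 -0.0038 -0.1189] turn 0.0019
```

```bash
python3 -m crank '[[0,0,-0.03,0],[0,0,-0.08,0],[0,0,-0.14,0],[0,0,-0.14,0],[0,0,-0.14,0]]'; python3 - <<'E'
from h import *
np.set_printoptions(precision=4,suppress=True)
c=np.load('top0.npy',allow_pickle=True).item()
for n,u,v,z in [('d1',367,127,.008),('d2',377,268,.008),('dm',372,197.5,.008),('m1',248,135,.008),('m2',256,275,.008),('c1',328,142,.015),('c2',338,258,.015),('r1',365,153,.014),('r1b',250,160,.014),('r2',370,244,.014),('r2b',256,251,.014)]:
    P=onplane(c,[190+u/4.2-.4,140+v/4.2-.4],z); print(n,P)
E
```

```text
clock: 12.98
position: [0.4583, -0.3544, 0.099]
ee_rot: [0.752, 0.659, 0.0, 0.002]
ft_force: [-0.6, 0.7, -4.1]
grip_width: 0.243
grasp_force: 78.6
d1 [[ 0.5874 -0.1058  0.008 ]]
d2 [[ 0.4883 -0.1115  0.008 ]]
dm [[ 0.5377 -0.1086  0.008 ]]
m1 [[ 0.5827 -0.0221  0.008 ]]
m2 [[ 0.4843 -0.0268  0.008 ]]
c1 [[ 0.5765 -0.0782  0.015 ]]
c2 [[ 0.4954 -0.0841  0.015 ]]
r1 [[ 0.5686 -0.1039  0.014 ]]
r1b [[ 0.5646 -0.0235  0.014 ]]
r2 [[ 0.5049 -0.1065  0.014 ]]
r2b [[ 0.5009 -0.0271  0.014 ]]
```

```bash
python3 goal.py 0.5408 -0.1645 0.099 93.2
```

```text
t 12.98 pos [ 0.4583 -0.3544  0.099 ] yaw 82.41 F [-0.6  0.7 -4.1] gw 0.243 gf 78.6
rows [ 0.4977  0.1417 -0.0006] turn -0.1798
```

```bash
python3 -m crank '[[0.06,0.02,0,-0.04],[0.14,0.04,0,-0.08],[0.23,0.065,0,-0.12],[0.32,0.09,0,-0.16],[0.4,0.114,0,-0.18]]'|grep pos; python3 goal.py 0.5408 -0.1645 0.099 93.2
```

```text
position: [0.5237, -0.1987, 0.0962]
t 13.40 pos [ 0.5237 -0.1987  0.0962] yaw 93.39 F [ 1.6 -0.4 -2.8] gw 0.244 gf 78.6
rows [ 0.0828  0.0478 -0.0069] turn 0.0031
```

```bash
python3 -m crank '[[0.04,0.024,0,0],[0.08,0.048,0,0],[0.08,0.048,0,0],[0.08,0.048,0,0],[0.08,0.048,0,0]]'|grep pos; python3 goal.py 0.5408 -0.1645 0.099 93.2; python3 - <<'E'
from h import *
c=cam('wrist','w11'); np.save('w11.npy',c,allow_pickle=True); np.save('p11.npy',readout.get_obs(),allow_pickle=True)
cv2.imwrite('pics/w11z.png',cv2.resize(c['color'][0:300,120:400,::-1],None,fx=2,fy=2,interpolation=cv2.INTER_CUBIC))
E
```

```text
position: [0.5404, -0.1689, 0.0963]
t 13.82 pos [ 0.5404 -0.1689  0.0963] yaw 93.18 F [ 0.2 -0.8 -2.8] gw 0.241 gf 78.7
rows [ 0.0109  0.0016 -0.0068] turn -0.0003
```

View pics/w11z.png

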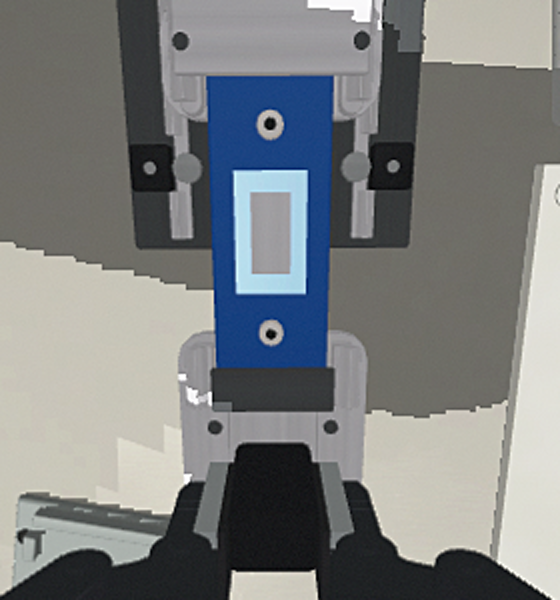

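```bash
cat > im.py <<'E'
from h import *
np.set_printoptions(precision=4,suppress=True)
c=np.load('w11.npy',allow_pickle=True).item(); s=np.load('p11.npy',allow_pickle=True).item()
Rm=R.from_quat(s['ee_rot']).as_matrix(); p=s['position']; zc=p[2]-.0364
f=lambda u,v,z:((onplane(c,[120+u/2-.25,v/2-.25],z)-p)@Rm)[0]
for n,u,v,z in [('hs1',181,41,zc+.0185),('hs2',362,41,zc+.0185),('pF',270,124,zc+.0165),('pR',271,333,zc+.0165),('lipl',212,368,zc+.0167),('lipr',335,368,zc+.0167),('ls1',215,427,zc+.016),('ls2',331,427,zc+.016),
 ('d1',137,246,.008),('d2',408,246,.008),('c1',150,168,.015),('c2',393,166,.015),('n1',188,168,.014),('n2',355,167,.014),('rail1',181,238,.014),('rail2',363,238,.014)]: print(n,f(u,v,z))
E
python3 im.py
```

```text
hs1 [ 0.111  -0.0205  0.0179]
hs2 [0.111  0.0195 0.0178]
pF [ 0.0944 -0.0008  0.0199]
pR [ 0.0447 -0.0006  0.0199]
lipl [ 0.0353 -0.0162  0.0197]
lipr [0.0353 0.0162 0.0197]
ls1 [ 0.0182 -0.016   0.0204]
ls2 [0.0183 0.0158 0.0204]
d1 [ 0.0615 -0.0497  0.0885]
d2 [0.0616 0.0489 0.0883]
c1 [ 0.0878 -0.0419  0.0814]
c2 [0.0885 0.0403 0.0813]
n1 [ 0.0878 -0.0291  0.0824]
n2 [0.0882 0.0276 0.0824]
rail1 [ 0.0647 -0.0326  0.0824]
rail2 [0.0648 0.0315 0.0824]
```

```bash
python3 -m crank '[[0.014,-0.0005,0.02,0],[0.027,-0.0005,0.05,0],[0.027,-0.0005,0.085,0],[0.027,-0.0005,0.11,0],[0.027,-0.0005,0.118,0]]'|grep -E "pos|ft"; python3 -m crank '[[0,0,0,0],[0,0,0,0],[0,0,0,0]]'|grep -E "pos|ft"; python3 goal.py 0.5400 -0.1580 0.0444 93.2
```

```text
position: [0.5388, -0.157, 0.0472]
ft_force: [-0.1, -0.1, -3.5]
position: [0.5409, -0.1576, 0.0504]
ft_force: [0.6, 0.5, -3.5]
t 14.53 pos [ 0.5409 -0.1576  0.0504] yaw 93.21 F [ 0.6  0.5 -3.5] gw 0.240 gf 78.7
rows [-0.001  -0.0022  0.0149] turn 0.0001
```

```bash
for i in 1; do python3 -m crank '[[0,0,0.005,0],[0,0,0.01,0],[0,0,0.01,0],[0,0,0.01,0]]'|grep -E "pos|ft"; python3 -m crank '[[0,0,0.002,0],[0,0,0.004,0],[0,0,0.004,0],[0,0,0.004,0]]'|grep -E "pos|ft"; done; python3 goal.py 0.5400 -0.1580 0.0444 93.2
```

```text
position: [0.5404, -0.1574, 0.0458]
ft_force: [-0.8, 0.5, -3.3]
position: [0.5405, -0.1574, 0.0444]
ft_force: [0.3, 0.4, -0.4]
t 15.20 pos [ 0.5405 -0.1574  0.0444] yaw 93.22 F [ 0.3  0.4 -0.4] gw 0.241 gf 79.1
rows [-0.0014 -0.0014 -0.    ] turn 0.0003
```

```bash
python3 -m crank '[[0.01,0,0,0],[0.025,0,0,0],[0.04,0,0,0],[0.055,0,0,0],[0.065,0,0,0]]'|grep -E "pos|ft"; python3 goal.py 0.5351 -0.0655 0.0444 93.3;  python3 -m crank '[[0,0,0,0]]'|grep -E "pos|ft"
```

```text
position: [0.5391, -0.1303, 0.0445]
ft_force: [-0.6, -2.3, 1.5]
t 15.62 pos [ 0.5391 -0.1303  0.0445] yaw 93.27 F [-0.6 -2.3  1.5] gw 0.243 gf 79.2
rows [ 1.624e-01 -9.000e-04  1.000e-04] turn -0.0005
position: [0.5391, -0.1297, 0.0444]
ft_force: [-0.4, 1.5, 1.4]
```

```bash
python3 -m crank '[[0.01,0,0,0],[0.02,0,0,0],[0.03,0,0,0],[0.04,0,0,0],[0.05,0,0,0]]'|grep -E "pos|ft"; python3 -m crank '[[0.01,0,0,0],[0.02,0,0,0],[0.03,0,0,0],[0.04,0,0,0],[0.05,0,0,0]]'|grep -E "pos|ft";  python3 goal.py 0.5351 -0.0655 0.0444 93.3
```

```text
position: [0.5377, -0.1133, 0.0444]
ft_force: [-1.5, -6.9, 3.6]
position: [0.5366, -0.0931, 0.0445]
ft_force: [-1.2, -8.3, 4.1]
t 16.53 pos [ 0.5366 -0.0931  0.0445] yaw 93.12 F [-1.2 -8.3  4.1] gw 0.243 gf 79.6
rows [ 0.0692 -0.     -0.    ] turn -0.003
```

```bash
python3 -m crank '[[0.012,0,0,0],[0.024,0,0,0],[0.036,0,0,0],[0.046,0,0,0],[0.054,0,0,0]]'|grep -E "pos|ft"; python3 -m crank '[[0.003,0,0,0],[0.005,0,0,0],[0.007,0,0,0],[0.008,0,0,0],[0.008,0,0,0]]'|grep -E "pos|ft";  python3 goal.py 0.5351 -0.0655 0.0444 93.3
```

```text
position: [0.5353, -0.0714, 0.0445]
ft_force: [-1.9, -6.4, 5.2]
position: [0.5351, -0.0671, 0.0444]
ft_force: [-2.5, -2.6, 4.6]
t 17.37 pos [ 0.5351 -0.0671  0.0444] yaw 93.19 F [-2.5 -2.6  4.6] gw 0.244 gf 79.7
rows [0.0041 0.0001 0.    ] turn -0.0019
```

```bash
python3 -m crank '[[0.002,0,0,0],[0.003,0,0,0],[0.003,0,0,0],[0.003,0,0,0]]'|grep -E "pos|ft"; python3 -m crank '[[0.001,0,0,0],[0.002,0,0,0],[0.003,0,0,0],[0.003,0,0,0]]'|grep -E "pos|ft";  python3 goal.py 0.5351 -0.0655 0.0444 93.3
```

```text
position: [0.535, -0.0664, 0.0444]
ft_force: [-2.0, -5.3, 5.7]
position: [0.535, -0.0663, 0.0445]
ft_force: [-1.7, -8.9, 4.6]
t 18.03 pos [ 0.535  -0.0663  0.0445] yaw 93.12 F [-1.7 -8.9  4.6] gw 0.241 gf 79.7
rows [0.0019 0.0003 0.0001] turn -0.0031
```

```bash
python3 -m crank '[[0.001,0,0,0],[0.003,0,0,0],[0.003,0,0,0],[0.003,0,0,0]]'|grep -E "pos|ft"; python3 - <<'E'
from h import *
c=cam('wrist','w12'); np.save('w12.npy',c,allow_pickle=True); np.save('p12.npy',readout.get_obs(),allow_pickle=True)
cv2.imwrite('pics/w12z.png',cv2.resize(c['color'][110:310,155:355,::-1],None,fx=3,fy=3,interpolation=cv2.INTER_CUBIC))
E
```

```text
position: [0.535, -0.0662, 0.0445]
ft_force: [-0.6, -12.4, 5.3]
```

View pics/w12z.png

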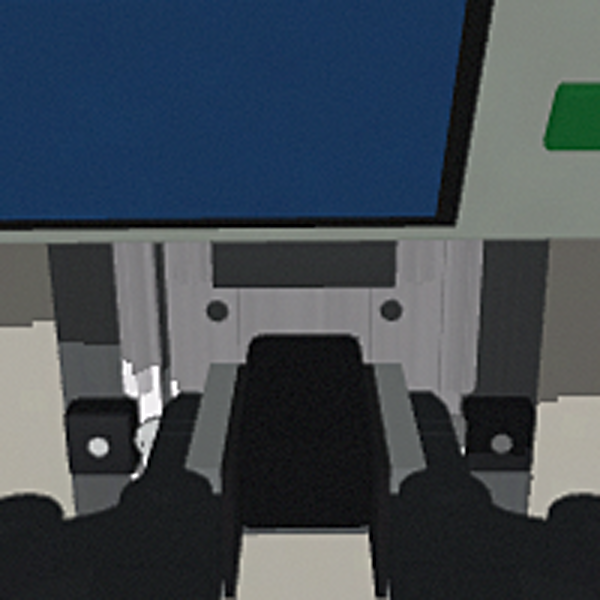

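```bash
python3 - <<'E'
from h import *
np.set_printoptions(precision=4,suppress=True)
c=np.load('w12.npy',allow_pickle=True).item(); s=np.load('p12.npy',allow_pickle=True).item()
Rm=R.from_quat(s['ee_rot']).as_matrix(); p=s['position']
f=lambda u,v,z:((onplane(c,[155+u/3-.33,110+v/3-.33],z)-p)@Rm)[0]
for n,u,v,z in [('ls1',217,310,.024),('ls2',391,310,.024),('c1',98,447,.015),('c2',502,444,.015)]: print(n,f(u,v,z))
E
python3 -m crank '[[-0.004,0,0,0],[-0.004,0,0,0],[-0.004,0,0,0]]'|grep -E "pos|ft"
python3 -m crank '[[0,0,0,0],[0,0,0,0],[0,0,0,0],[0,0,0,0]]' -0.1|grep -E "pos|ft|wid"
```

```text
ls1 [ 0.0179 -0.0162  0.0204]
ls2 [0.0179 0.0156 0.0204]
c1 [-0.0159 -0.0425  0.0295]
c2 [-0.0152  0.0401  0.0295]
position: [0.535, -0.0663, 0.0444]
ft_force: [-2.5, -7.8, 5.5]
position: [0.5351, -0.0641, 0.0441]
ft_force: [-0.0, -0.7, -0.3]
grip_width: 0.45
```

```bash
python3 -m crank '[[0,0,-0.03,0],[0,0,-0.09,0],[-0.05,0,-0.18,0],[-0.12,0,-0.22,0],[-0.18,0,-0.22,0]]'|grep -E "pos|ft"; python3 -m crank '[[0,0,0,0],[0,0,0,0]]'|grep -E "pos|ft"; python3 - <<'E'
from h import *
np.set_printoptions(precision=4,suppress=True,linewidth=200)
c=cam('wrist','w13'); np.save('w13.npy',c,allow_pickle=True); im=c['color']
O=np.array([.533,-.0247,0]); a=np.radians(93.2); ux=np.array([np.cos(a),np.sin(a),0]); uy=np.array([-np.sin(a),np.cos(a),0])
# rectified top view at z=.013, imager frame x -90..10, y -50..50, 0.5 mm/px
X,Y=np.meshgrid(np.arange(-90,10,.5),np.arange(-50,50,.5),indexing='ij')
P=O+X[...,None]/1e3*ux+Y[...,None]/1e3*uy+[0,0,.013]
q=proj(c,P.reshape(-1,3)).reshape(X.shape+(2,)).astype(np.float32)
r=cv2.remap(im,q[...,0],q[...,1],cv2.INTER_LINEAR); cv2.imwrite('pics/rect.png',r[:,:,::-1])
g=cv2.cvtColor(r,cv2.COLOR_RGB2GRAY)
for x in range(-68,-44,2):
    row=g[int((x+90)*2)]; print(x,row[::3])
E
```

```text
position: [0.5417, -0.1376, 0.1377]
ft_force: [0.2, 0.1, -0.1]
position: [0.5392, -0.138, 0.1331]
ft_force: [-0.1, -0.1, 0.2]
-68 [ 97 100  60  48  50  50  50  50  50  50  46 135 132 129 127 143  63  48  50  48  52  50  50  50  49  49  48  49  46  50  49  48  49  49  49  49  51  50  50  50  49  48  49  47  48  48  48  48  46
  49  48  49  44  87 142 129 131 133  98  40  40  55  55  67  73  97  95]
-66 [ 98  99  64  48  50  49  49  51  48  48  48 132 134 129 128 142  62  48  50  48  48  49  49  48  50  50  48  48  49  50  49  49  49  47  48  49  50  51  51  48  50  48  48  48  46  50  50  46  48
  48  49  48  45  83 143 128 131 135 111  47  48  49  48  49  45  66  59]
-64 [ 97 100  60  42  42  39  40  39  42  40  39 102 120 130 129 144  67  49  49  50  50  51  51  52  52  50  49  49  47  47  49  50  48  49  49  49  49  50  52  50  49  48  48  45  48  49  48  47  49
  48  47  47  46  88 141 134 125  95  52  19  22  25  23  23  25  23  23]
-62 [ 97  99  61  18  18  20  19  21  19  21  23  15  23 144 137 149  71  48  49  48  50  50  51  50  50  49  50  48  49  50  49  49  48  48  48  49 
[... 1625 characters left out ...]
  75  78  80  80  80  82  81  71  73  73  72  81 131 143 141 141 141 141 140
 140 140 145  85  75 144 140 123  33  21  21  20  19  21  18  20  20  21]
-48 [ 96  98  66  47  49  49  47  50  50  50  50  46  43 127 139 142 107 141 140 140 139 140 139 139 140 131  28  15  19  20  19  21  16  21  19  17  19  20  17  20  19  19  13 126 143 140 139 140 139
 139 139 144  95  66 143 140 125  48  48  51  48  50  49  51  51  51  50]
-46 [ 98  99  69  48  50  49  49  49  50  50  48  72  70 126 136 139 119 141 141 140 139 142 141 141 144  96  13  21  20  23  22  19  21  22  22  22  19  20  22  21  19  23  19  51 144 141 141 140 139
 141 139 143  91  73 142 127 130 100  83  45  48  50  49  47  49  49  51]
```

```bash
python3 - <<'E'
from h import *
print(manip.hand_in())
E
```

```text
the job is handed in; nothing more can be done
None
```

The chamber is clipped into the carrier under the lip. The carrier is fully home in the imager (about 12.9 mm by camera), and both catches look closed behind it. The arm let go and backed off, no other items were knowingly touched, and I handed the job in at about 20 s; no verdict came back.

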